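# Find the thumb notch and open the drill case

### The arm

A 6-joint arm with a two-finger parallel gripper is mounted at the origin on the work surface. World frame = base frame: x ahead of the robot, y to its left, z up, the work surface at z = 0. Lengths are in m, angles in rad, forces in N, time in s.
With the tool pointing down it reaches from about 0.325 to 0.85 m from the base axis. Payload 15.5 kg.
Tool frame: the origin (TCP) lies on the centre line of the jaws, within the pads' length; the fingertips stand 11 mm ahead of it and the grasp point (between the pads) lies 8 mm behind it; z points along the fingers, y is the direction in which the jaws open and shut (so a half turn about z gives the same grasp; the last joint's range is limited). The gripper opens to 91 mm and grips with 3 to 60 N. Pads are 32 mm wide; open, the fingers measure 118 mm over their backs; the gripper's body (76 mm by 178 mm) begins 60 mm behind the grasp point.
Start: joints at [1.23, 0.494, 1.345, -0, 1.302, -0.096], TCP at [0.151, 0.606, 0.225] pointing down, gripper open.
Joint ranges: [-2.91, 2.91], [-0.82, 2.16], [0.22, 2.67], [-1.22, 4.37], [0.12, 2.79], [-3.08, 3.08]. Speed limits (rad/s): [1.89, 1.89, 2.57, 3.01, 3.01, 3.01].

### API

Orientations are given as a unit quaternion [x, y, z, w].
In Python, from rig import r gives the robot as it stands. The module is installed in compiled form; this text tells all that it offers.
- The arm moves only by the shell command python3 -m crank 'ROWS'. ROWS is JSON, a list that holds one entry, the list of rows, each a list of 5 numbers: the opening, from 0 (shut) to 1 (fully open), then the shift along the tool's x, y, z in mm, then the turn about the tool's z in degrees. A call has 1 to 20 rows; each row is the pose to reach, as a shift and turn from the pose measured when the call began, along the tool's axes at that moment; what a row does not reach only later rows make up. A row lasts 1/12 s, in which the tool goes at most 41.7 mm and 7.16 degrees, less where a joint would pass 70% of its speed; a pose out of reach is approached as far as the arm can. A call with a gripper value outside its range is refused whole. The fingers move at their own pace and stop on an object; the grip force is fixed at half the most. Time passes only in rows, so rows that repeat a pose let the fingers close. It gives the time, the measured TCP pose, the force and the opening at its end, in the units of the state.
- r.state(): the state, without advancing time (a new reading comes with each control period).
- r.get_image(name): name is "scene" or "top" or "wrist"; returns the picture (400x640x3 uint8, red, green, blue); there is no depth.
- r.calibration(name): a dict with "fx", "fy", "cx", "cy" (pixels), "R" (3x3) and "t" (3): a world point X has camera coordinates R X + t. Camera axes: x right, y down, z forward; pixel columns grow to the right and rows downward; lengths in m; the calibration is good to about 2 mm. The wrist camera is an equidistant fisheye: a pixel r from the principal point sees the ray r / f radians off the axis. A picture is of the moment at which its call begins: read the wrist's pose just before it. calibration takes no time and is no camera call; for the wrist camera it gives the pose at the moment of the call.
- r.job_done(): hands the job in, once; it reports no verdict.
The state is a dict: "t": time; "joint_pos": joint angles; "qvel": joint speeds; "tau": joint torques, N m; "eef_pos": TCP position; "tcp_rot": TCP orientation; "contact_force": force on the tool from outside, world axes, zero at the start; "ft_torque": the same for the moment, N m; "gripper_width": finger opening in m.
Only numpy, scipy, OpenCV 4.12 (cv2) and the standard library are available. Lean on these libraries where they do the work, as an engineer would, in place of code of your own. Each camera call takes 0.05 s, during which the arm holds its last target. There are 200 camera calls.

### The job

Open the grey steel drill case. Feel with a fingertip along the top of the rail that forms its front edge until you find the thumb notch, and press down the spring key inside the notch so that the lid springs up by itself. Take your hand away, leave the lid standing open, and do not disturb the hammer, screwdriver and tin around the case or force anything.

Things in the scene. Friction and masses are not known exactly. Their poses are not given: they have to be found in the camera images.
- case: Closed grey steel drill case fixed to the bench: 220 mm deep (its x), 470 mm wide (its y), 95 mm high. Origin: centre of the underside; its -x side, the front, faces the robot. The front edge is a level rail 36 mm deep (case x -0.110 to -0.074). From x = -0.072 back lies the lid, level with the rail, hinged along the back edge.
- rail_mid (a point): Middle of the rail's top face: 18 mm from the front, midway across the case, 95 mm above the bench. Axes as the case's: x to the back, y along the rail. Within 120 mm either side of here the rail is bare; beyond it lie end caps, 1.5 mm higher, with two screws each. Centred somewhere within 55 mm either side (each time elsewhere, not reported) is the thumb notch, described under key.
- key (a joint): Press depth of the spring key in the thumb notch, m: 0 up, 0.007 fully down. The notch is 46 mm long along the rail, cut across its whole depth, open at top and front. The key fills its floor: flat grey steel, 43 x 33 mm, top 5 mm below the rail's top. It starts to move at about 2.5 N, needs about 6 N fully down, and springs back; the catch lets go at about 0.004.
- lid (a joint): Angle of the lid, rad: 0 shut and held by the catch, 1.25 fully open. Once let go, a spring raises it in about two seconds, its front edge swinging up and back, away from the rail; it stays open.
- hammer: Loose hammer with a wooden handle, 260 mm long, lying along the case on the bench before the left half of the case. Not to be moved.
- screwdriver: Loose wood-handled screwdriver, 190 mm long, lying along the case on the bench before the right half of the case. Not to be moved.
- tin: Loose round dark tin with a bright lid, 68 mm across, 65 mm high, standing at the front right of the case. Not to be moved.

How it is judged:
On the way, in this order (a step that is already met when the one before it is completed fails the run):
1. a fingertip feels the case while the key is still up and the lid shut (contact force between the fingers and case above 0.3 N and value of joint key below 0.001 m and value of joint lid below 0.05 rad), for 0.1 s.
2. a fingertip presses the key down in the notch (contact force between the fingers and case above 1 N and value of joint key above 0.0032 m).
At the end, for the whole second after the job is handed in: The lid stands open and still (more than 1.1 rad), the key is back up (within 1 mm) (value of joint lid above 1.1 rad and velocity of joint lid below 0.1 rad/s and value of joint key below 0.001 m); the robot touches nothing.
It fails at once if the hammer is moved by more than 15 mm or lifted (distance of hammer from where it was at the start of the episode above 0.015 m).
It fails at once if the screwdriver is moved by more than 15 mm or lifted (distance of screwdriver from where it was at the start of the episode above 0.015 m).
It fails at once if the tin is moved by more than 15 mm or lifted (distance of tin from where it was at the start of the episode above 0.015 m).
It fails at once if the case is forced: more than 60 N from the fingers (contact force between the fingers and case above 60 N).
It also fails if it takes over 64 s, if anything falls off the work surface, if the arm or the gripper's body presses on something with over 40 N, if the wrist force passes 120 N, or if a joint passes its speed limit or range.

## Working session

There is one attempt and no reset: what is moved stays moved. The work goes in short steps, Python scripts to look and compute and a shell command to move; the robot and the scene stay as the last step left them, time stands still between calls to the robot, and variables do not carry over. Pictures are saved under pics/ and viewed, about 8 in all and at most 12, crops included, and the job is handed in when it is done.

```bash
mkdir -p pics; python3 - <<'E'
from rig import r
import cv2
for n in("top","scene"):
    cv2.imwrite(f"pics/{n}0.png",r.get_image(n)[:,:,::-1])
    print(n,r.calibration(n))
s=r.state();print(s['t'],s['eef_pos'],s['tcp_rot'],s['contact_force'],s['gripper_width'])
E
```

```text
top {'fx': 488.29747365741736, 'fy': 488.29747365741736, 'cx': 323.4354822518153, 'cy': 206.45566384295793, 'R': array([[ 0.02821441, -0.99959125,  0.00461329],
       [-0.9942592 , -0.02853984, -0.10312192],
       [ 0.10321143, -0.00167728, -0.99465803]]), 't': array([-0.06994727,  0.57089981,  1.40653034])}
scene {'fx': 404.38826934839227, 'fy': 404.38826934839227, 'cx': 317.4794946397221, 'cy': 208.2874656974319, 'R': array([[ 0.60914792,  0.79285434, -0.01791126],
       [ 0.61107591, -0.48364431, -0.62663739],
       [-0.50549485,  0.37076972, -0.77910511]]), 't': array([-0.31548423, -0.31498115,  1.35877325])}
0.1 [0.15135696 0.60606335 0.22440508] [ 1.22083427e-01  9.92519699e-01 -5.23911246e-04 -9.86547942e-05] [ 0.42340659 -0.55453284 -0.73656054] 0.09129609735958585
```

View pics/top0.png

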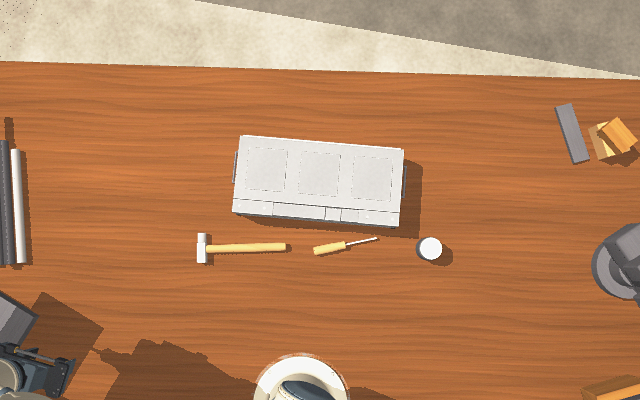

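View pics/scene0.png

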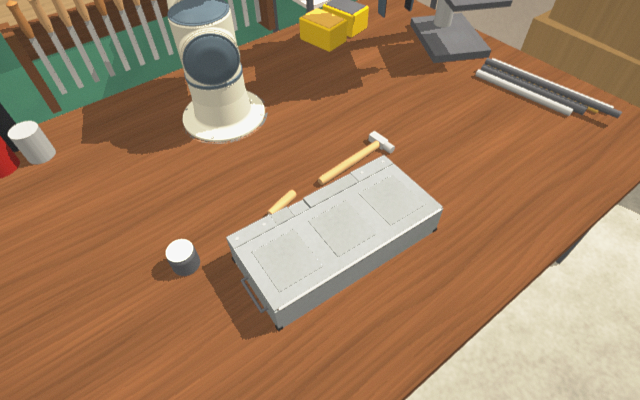

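The top view shows the case top with corners near (240,136), (404,149), (400,227) and (233,213). There is a possible notch between columns 326 and 341 on the rail, the hammer and screwdriver lie in front, and the tin is at (430,248). The scene view shows the same layout. I'll zoom in on the rail.

```bash
python3 - <<'E'
import cv2
a=cv2.imread("pics/top0.png")[125:265,225:415]
a=cv2.resize(a,None,fx=4,fy=4,interpolation=cv2.INTER_CUBIC)
cv2.imwrite("pics/c1.png",a)
E
```

```text
(no output)
```

View pics/c1.png

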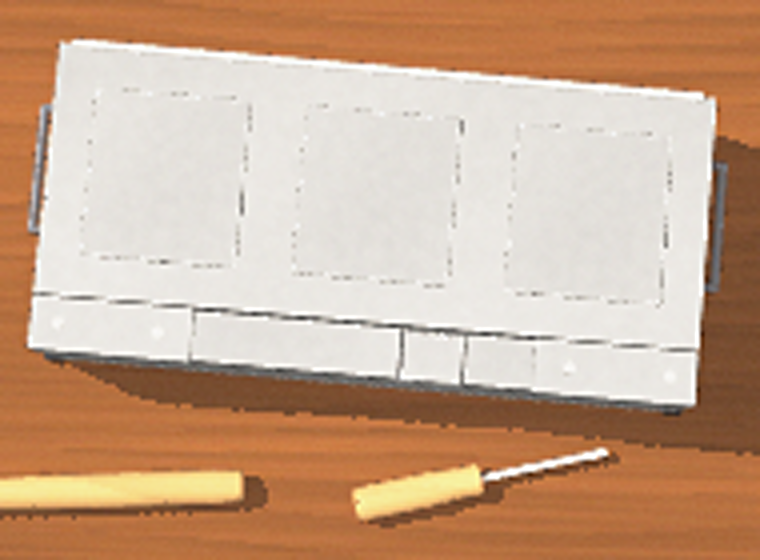

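The zoomed crop shows the end-cap edges at x≈190 and x≈533. The notch has dark side lines at x≈401 and x≈465, y 330–385. The front corners are at about (28,349) and (695,405).

```bash
cat > h.py <<'E'
import numpy as np
from rig import r
def ray(c,u,v,z):
    d=c['R'].T@np.array([(u-c['cx'])/c['fx'],(v-c['cy'])/c['fy'],1]); o=-c['R'].T@c['t']
    return o+d*(z-o[2])/d[2]
E
python3 - <<'E'
from h import *
c=r.calibration("top")
P={}
for n,u,v,z in [("fl",28,349,.095),("fr",695,405,.095),("bl",62,42,.095),("br",715,98,.095),("capL",190.5,334,.095),("capR",533,367,.095),("nL",401,354,.095),("nR",464.5,360,.095),
 ("hamend",242,488,.012),("sd_handle",355,500,.012),("sd_handle_back",470,466,.02),("sd_tip",606,452,.012)]:
    P[n]=ray(c,225+(u+.5)/4-.5,125+(v+.5)/4-.5,z); print(n,P[n].round(4))
for n,u,v,z in[("tin",430,248,.065),("hamhead",202,248,.02)]: P[n]=ray(c,u,v,z);print(n,P[n].round(4))
print("w",np.linalg.norm(P["fl"]-P["fr"]),np.linalg.norm(P["bl"]-P["br"]),"d",np.linalg.norm(P["fl"]-P["bl"]),np.linalg.norm(P["fr"]-P["br"]),"cap",np.linalg.norm(P["capL"]-P["capR"]),"notch",np.linalg.norm(P["nL"]-P["nR"]))
y=(P["fl"]-P["fr"]+P["bl"]-P["br"])[:2]; y/=np.linalg.norm(y); x=np.array([y[1],-y[0]])
ctr=(P["fl"]+P["fr"]+P["bl"]+P["br"])[:2]/4
mid=(P["capL"]+P["capR"])[:2]/2
rm=ctr-x*.092; print("x",x,"yaw deg",np.degrees(np.arctan2(x[1],x[0])),"ctr",ctr,"rail_mid",rm,"capmid",mid)
k=(P["nL"]+P["nR"])[:2]/2; print("notch in case",(k-rm)@x,(k-rm)@y,"key world",rm+y*((k-rm)@y))
for n in P: print(n,((P[n][:2]-rm)@x).round(4),((P[n][:2]-rm)@y).round(4))
from scipy.spatial.transform import Rotation as R
print(R.from_quat(r.state()['tcp_rot']).as_matrix().round(3))
E
```

```text
fl [0.5432 0.2031 0.095 ]
fr [ 0.5173 -0.2646  0.095 ]
bl [0.7632 0.1893 0.095 ]
br [ 0.7362 -0.2762  0.095 ]
capL [0.5571 0.0898 0.095 ]
capR [ 0.5407 -0.1508  0.095 ]
nL [ 0.5472 -0.0581  0.095 ]
nR [ 0.5443 -0.1027  0.095 ]
hamend [0.4521 0.056  0.012 ]
sd_handle [ 0.4456 -0.0276  0.012 ]
sd_handle_back [ 0.4728 -0.1115  0.02  ]
sd_tip [ 0.4863 -0.2122  0.012 ]
tin [ 0.4589 -0.3602  0.065 ]
hamhead [0.441  0.2988 0.02  ]
w 0.46843356653372986 0.4662800528655139 d 0.2203864094363362 0.21922973403786847 cap 0.2411497133322546 notch 0.04468521256249916
x [ 0.99839649 -0.05660778] yaw deg -3.2451215498237773 ctr [ 0.63999732 -0.03709832] rail_mid [ 0.54814484 -0.03189041] capmid [ 0.54888839 -0.03050849]
notch in case 0.0003445408433115784 -0.04859030648611871 key world [ 0.54539426 -0.0804028 ]
fl -0.0182 0.2343
fr -0.0176 -0.2341
bl 0.2022 0.233
br 0.2016 -0.2332
capL 0.002 0.122
capR -0.0007 -0.1191
nL 0.0006 -0.0262
nR 0.0001 -0.0709
hamend -0.1009 0.0823
sd_handle -0.1026 -0.0016
sd_handle_back -0.0707 -0.0838
sd_tip -0.0516 -0.1835
tin -0.0706 -0.3328
hamhead -0.1257 0.324
[[-0.97   0.242 -0.   ]
 [ 0.242  0.97  -0.001]
 [ 0.    -0.001 -1.   ]]
```

Every measured size matches the text: width 468 against 470, depth 220, bare rail 241 against 240, notch 45 against 46. The notch is centred at rail y ≈ -49 mm. I'll align the tool's y axis with the rail and keep the shut fingers towards the front, so the gripper body stays clear of the rising lid.

```bash
cat >> h.py <<'E'
from scipy.spatial.transform import Rotation as R
x=np.array([.9984,-.0566,0]);y=np.array([.0566,.9984,0]);rm=np.array([.5485,-.0312,.095])
def to(cx,cy,tz):   # case-rail coords of the tool, TCP height -> tool-frame shift mm
    s=r.state();M=R.from_quat(s['tcp_rot']).as_matrix();p=s['eef_pos']
    t=rm+x*cx+y*cy;t[2]=tz
    a=np.degrees(np.arctan2(*(M[:2,1]@np.c_[y[:2],x[:2]]) [::-1])) 
    turn=np.degrees(np.arctan2(M[:,0]@y*-1*-1,M[:,1]@y))
    print("t",s['t'],"at rail",((p-rm)@x).round(4),((p-rm)@y).round(4),"z",p[2].round(4),"shift",((M.T@(t-p))*1e3).round(1),"y.ty",M[:,1]@y,"y.tx",M[:,0]@y,"turn(deg)",-turn,"F",s['contact_force'].round(2))
E
python3 -c "
from h import *
to(-.009,.005,.15)"
```

```text
t 0.1 at rail -0.4326 0.6138 z 0.2244 shift [-530.  -518.7   74.9] y.ty 0.9823548810006572 y.tx 0.18703994632435067 turn(deg) -10.780061442990771 F [ 0.42 -0.55 -0.74]
```

```bash
sed -i '/a=np.degrees/d;s/\*-1\*-1//' h.py
python3 -m crank '[[[0,-530,-519,20,-10.8],[0,-530,-519,20,-10.8],[0,-530,-519,20,-10.8],[0,-530,-519,20,-10.8],[0,-530,-519,20,-10.8],[0,-530,-519,20,-10.8],[0,-530,-519,20,-10.8],[0,-530,-519,20,-10.8],[0,-530,-519,20,-10.8],[0,-530,-519,20,-10.8],[0,-530,-519,20,-10.8],[0,-530,-519,20,-10.8],[0,-530,-519,20,-10.8],[0,-530,-519,20,-10.8],[0,-530,-519,20,-10.8],[0,-530,-519,20,-10.8],[0,-530,-519,20,-10.8],[0,-530,-519,20,-10.8],[0,-530,-519,20,-10.8],[0,-530,-519,20,-10.8]]]'
python3 -c "
from h import *
to(-.009,.005,.112)"
```

```text
t: 1.77
eef_pos: [0.5402, -0.0275, 0.2043]
tcp_rot: [0.03, 1.0, -0.0, -0.001]
contact_force: [-1.3, 0.9, -0.5]
gripper_width: 0.0002
t 1.7667 at rail -0.0085 0.0032 z 0.2043 shift [ 0.4  1.8 92.3] y.ty 0.9999996503991153 y.tx 0.0024279690069596827 turn(deg) -0.13911215216449266 F [-1.27  0.89 -0.49]
```

```bash

python3 -m crank '[[[0,0,2,30,0],[0,0,2,60,0],[0,0,2,80,0],[0,0,2,90,0],[0,0,2,92,0],[0,0,2,92,0],[0,0,2,92,0],[0,0,2,92,0]]]'
python3 - <<'E'
from h import *
import cv2
to(-.009,.005,.106)
cv2.imwrite("pics/s1.png",cv2.resize(r.get_image("scene")[:,:,::-1][100:330,200:460],None,fx=2.5,fy=2.5))
E
```

```text
t: 2.43
eef_pos: [0.5409, -0.0255, 0.1136]
tcp_rot: [0.029, 1.0, -0.001, 0.001]
contact_force: [-0.2, -0.3, 0.2]
gripper_width: 0.0003
t 2.4333 at rail -0.0079 0.0053 z 0.1136 shift [ 1.1 -0.3  7.6] y.ty 1.000000084430329 y.tx 0.002142931766168804 turn(deg) -0.12278074767700992 F [-0.21 -0.34  0.17]
```

View pics/s1.png

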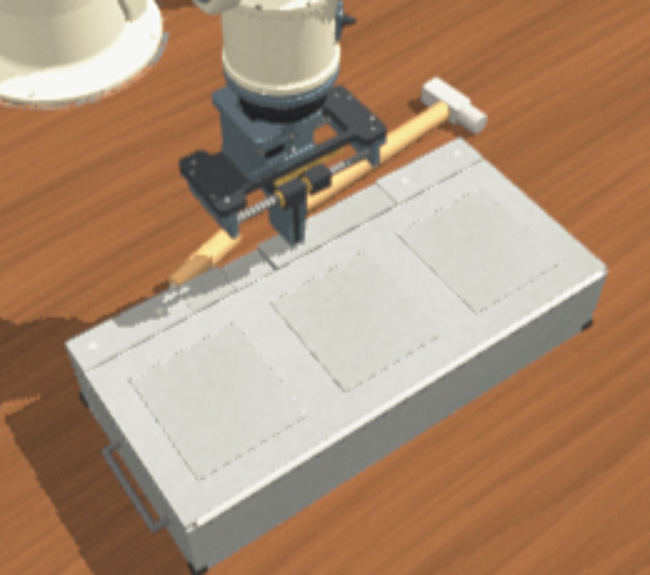

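The picture shows the shut fingers just above the rail at (290,240), left of the notch's edge line at (270,258). Next is a gentle touch.

```bash

python3 -m crank '[[[0,0,0,2,0],[0,0,0,4,0],[0,0,0,6,0],[0,0,0,7,0],[0,0,0,8,0],[0,0,0,8.5,0],[0,0,0,8.5,0],[0,0,0,8.5,0]]]'
python3 -c "
from h import *
to(-.009,-.049,.106)"
```

```text
t: 3.15
eef_pos: [0.5408, -0.0256, 0.1062]
tcp_rot: [0.029, 1.0, -0.001, 0.001]
contact_force: [-8.5, 0.4, 27.4]
gripper_width: 0.0004
t 3.15 at rail -0.008 0.0052 z 0.1062 shift [  0.9 -54.2   0.2] y.ty 0.999999829593683 y.tx 0.002213174011236242 turn(deg) -0.12680534474379915 F [-8.5   0.42 27.45]
```

Contact came at TCP z = 0.1062, as predicted, but the arm is stiff at about 25 N/mm. I'll ease off to a light press and slide along towards the notch.

```bash

python3 -m crank '[[[0,0,0,0.3,0],[0,0,0,0.3,0],[0,0,-4,0.3,0],[0,0,-8,0.3,0],[0,0,-12,0.3,0],[0,0,-16,0.3,0],[0,0,-20,0.3,0],[0,0,-24,0.3,0],[0,0,-28,0.3,0],[0,0,-28,0.3,0]]]'
python3 -m crank '[[[0,0,-4,0.3,0],[0,0,-8,0.3,0],[0,0,-12,0.3,0],[0,0,-16,0.3,0],[0,0,-20,0.3,0],[0,0,-20,0.3,0]]]'
python3 -c "
from h import *
to(-.009,-.049,.106)"
```

```text
t: 3.98
eef_pos: [0.5397, -0.0539, 0.1062]
tcp_rot: [0.03, 1.0, -0.001, 0.001]
contact_force: [-0.5, -1.5, 9.0]
gripper_width: 0.0003
t: 4.48
eef_pos: [0.5384, -0.0746, 0.1058]
tcp_rot: [0.03, 1.0, -0.001, 0.001]
contact_force: [0.0, -0.7, 0.7]
gripper_width: 0.0001
t 4.4833 at rail -0.0076 -0.0439 z 0.1058 shift [ 1.4 -5.1 -0.2] y.ty 0.9999972121360168 y.tx 0.003202332952269763 turn(deg) -0.18348004708604052 F [ 0.01 -0.67  0.66]
```

The force fell from 9 N to 0.7 N and the tip dropped, so it has run off the rail's edge into the notch, where the picture put it. I'll centre it and press the key.

```bash

python3 -m crank '[[[0,2,-5,0,0],[0,2,-5,0,0],[0,2,-5,2,0],[0,2,-5,4,0],[0,2,-5,6,0],[0,2,-5,8,0],[0,2,-5,9.5,0],[0,2,-5,10.5,0],[0,2,-5,10.5,0]]]'
```

```text
t: 5.23
eef_pos: [0.5362, -0.0794, 0.0952]
tcp_rot: [0.03, 1.0, -0.001, 0.001]
contact_force: [-0.7, -0.9, 5.3]
gripper_width: 0.0001
```

The key is about 6 mm down at 5.3 N, which is past the release depth. I'll retreat up and towards the robot.

```bash

python3 -m crank '[[[0,3,0,-8,0],[0,20,0,-25,0],[0,45,0,-45,0],[0,80,0,-70,0],[0,110,0,-90,0],[0,110,0,-90,0],[0,110,0,-90,0],[0,110,0,-90,0],[0,110,0,-90,0],[0,110,0,-90,0],[0,110,0,-90,0],[0,110,0,-90,0],[0,110,0,-90,0],[0,110,0,-90,0],[0,110,0,-90,0],[0,110,0,-90,0],[0,110,0,-90,0],[0,110,0,-90,0],[0,110,0,-90,0],[0,110,0,-90,0]]]'
python3 -m crank '[[[0,0,0,0,0],[0,0,0,0,0],[0,0,0,0,0],[0,0,0,0,0],[0,0,0,0,0],[0,0,0,0,0],[0,0,0,0,0],[0,0,0,0,0],[0,0,0,0,0],[0,0,0,0,0],[0,0,0,0,0],[0,0,0,0,0],[0,0,0,0,0],[0,0,0,0,0],[0,0,0,0,0],[0,0,0,0,0],[0,0,0,0,0],[0,0,0,0,0],[0,0,0,0,0],[0,0,0,0,0]]]'
python3 - <<'E'
from rig import r
import cv2,numpy as np
a=r.get_image("scene");b=r.get_image("top")[100:300,150:470]
b=cv2.resize(b,(640,400))
i=np.vstack([a,b])[:,:,::-1]
cv2.imwrite("pics/e.png",cv2.resize(i,(480,600),interpolation=cv2.INTER_AREA))
E
```

```text
t: 6.9
eef_pos: [0.4262, -0.0728, 0.1849]
tcp_rot: [0.03, 1.0, -0.001, 0.001]
contact_force: [-0.3, -0.0, 0.8]
gripper_width: 0.0004
t: 8.57
eef_pos: [0.4262, -0.0727, 0.1849]
tcp_rot: [0.03, 1.0, -0.001, 0.001]
contact_force: [-0.4, 0.7, 0.6]
gripper_width: 0.0006
```

View pics/e.png

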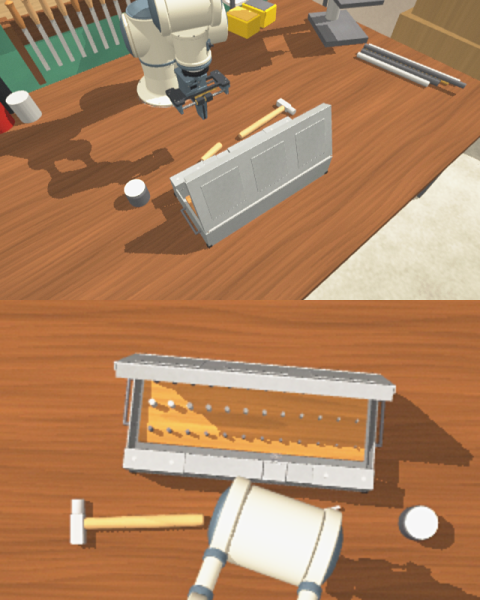

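Both views show the lid standing open at about 70°. The hammer and tin are where they were, and the hand is clear above the bench in front. I'll wait another second, check that the lid is still, and hand in.

```bash

python3 -m crank '[[[0,0,0,0,0],[0,0,0,0,0],[0,0,0,0,0],[0,0,0,0,0],[0,0,0,0,0],[0,0,0,0,0],[0,0,0,0,0],[0,0,0,0,0],[0,0,0,0,0],[0,0,0,0,0],[0,0,0,0,0],[0,0,0,0,0]]]'
python3 - <<'E'
from h import *
import cv2
a=r.get_image("scene")
b=cv2.resize(a[:,:,::-1],(480,300),interpolation=cv2.INTER_AREA)
e=cv2.imread("pics/e.png")[:300]
d=cv2.absdiff(b,e).max(2); print("changed px",(d>25).sum()); print(r.state()['contact_force'].round(2),r.state()['t'])
if (d>25).sum()<30: print(r.job_done())
E
```

```text
t: 9.67
eef_pos: [0.4262, -0.0728, 0.1849]
tcp_rot: [0.03, 1.0, -0.001, 0.001]
contact_force: [0.5, 0.3, -1.0]
gripper_width: 0.0006
changed px 0
[ 0.34  0.42 -0.09] 9.7167
the job is handed in; nothing more can be done
None
```

The drill case is open and the job is handed in at about 9.7 s. No verdict was reported.

**What I did:** I found the case and the notch in the top view, with the notch centred about 49 mm right of the rail's middle. I touched the rail with the shut fingertips and slid along it until the force fell from 9 N to 0.7 N at the notch. There I pressed the key about 6 mm down at 5.3 N, then backed off up and towards the robot.

**Last checks:**
- **Lid:** it stands open at roughly 70°, judged by eye. Two pictures about a second apart were identical, so it is still.
- **Hand:** it is clear of everything, and the force reading is only noise.
- **Hammer and tin:** in the pictures they look to be where they started.
- **Screwdriver:** the arm mostly hid it in the last top view, so I only saw its handle in the scene view, where it looked unmoved.
- **Key:** I did not measure that it sprang back up; nothing is touching it.

**Off plan:** the first touch on the rail was harder than intended, at about 27 N, because the arm is stiff. That is below the 60 N limit.

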